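# Toddler spoons from the drying rack to the steel rack, in seating order

### The job

The four toddlers' spoons have dried in the white drying rack, lying in the order in which the children sit. Move them to the slotted steel spoon rack in the same order from left to right (leftmost spoon into the leftmost slot, and so on), each lying flat down in its own pair of slots just as it lies now: the middle of the handle midway between the two plates, the bowl pointing away from you. Leave the small glass bowl between the racks standing where it is.

Things in the scene. Friction and masses are not known exactly. Their poses are not given: they have to be found in the camera images.
- spoon_red: loose toddler spoon, red handle, off-white oval bowl, 170 mm long, 35 g. x along it to the bowl, y left, z up; origin: underside of the handle's bowl end. Handle 14 mm wide, 10 thick (z 0 to 10), from x = -110 to 0; bowl 33 mm wide, centred at x = +36; balances at x = -38. The rack's plates are under the handle: grip it across, midway between them, at x = -50 (70 mm free there)
- spoon_blue: loose toddler spoon, blue handle, off-white oval bowl, 170 mm long, 35 g. x along it to the bowl, y left, z up; origin: underside of the handle's bowl end. Handle 14 mm wide, 10 thick (z 0 to 10), from x = -110 to 0; bowl 33 mm wide, centred at x = +36; balances at x = -38. The rack's plates are under the handle: grip it across, midway between them, at x = -50 (70 mm free there)
- spoon_green: loose toddler spoon, green handle, off-white oval bowl, 170 mm long, 35 g. x along it to the bowl, y left, z up; origin: underside of the handle's bowl end. Handle 14 mm wide, 10 thick (z 0 to 10), from x = -110 to 0; bowl 33 mm wide, centred at x = +36; balances at x = -38. The rack's plates are under the handle: grip it across, midway between them, at x = -50 (70 mm free there)
- spoon_yellow: loose toddler spoon, yellow handle, off-white oval bowl, 170 mm long, 35 g. x along it to the bowl, y left, z up; origin: underside of the handle's bowl end. Handle 14 mm wide, 10 thick (z 0 to 10), from x = -110 to 0; bowl 33 mm wide, centred at x = +36; balances at x = -38. The rack's plates are under the handle: grip it across, midway between them, at x = -50 (70 mm free there)
- cradle_red: drying-rack place where the red spoon starts: fixed white cradle, one of four alike, 60 mm apart, in shuffled order on a grey-blue tray. Origin: centre of its underside, 4 mm above the work surface; x towards the spoon's bowl, y left. Notched plates at x = -38 and +38 mm hold the handle: slot floor at z = 45, tops 62; between them nothing above z = 12 mm
- cradle_blue: drying-rack place where the blue spoon starts: fixed white cradle, one of four alike, 60 mm apart, in shuffled order on a grey-blue tray. Origin: centre of its underside, 4 mm above the work surface; x towards the spoon's bowl, y left. Notched plates at x = -38 and +38 mm hold the handle: slot floor at z = 45, tops 62; between them nothing above z = 12 mm
- cradle_green: drying-rack place where the green spoon starts: fixed white cradle, one of four alike, 60 mm apart, in shuffled order on a grey-blue tray. Origin: centre of its underside, 4 mm above the work surface; x towards the spoon's bowl, y left. Notched plates at x = -38 and +38 mm hold the handle: slot floor at z = 45, tops 62; between them nothing above z = 12 mm
- cradle_yellow: drying-rack place where the yellow spoon starts: fixed white cradle, one of four alike, 60 mm apart, in shuffled order on a grey-blue tray. Origin: centre of its underside, 4 mm above the work surface; x towards the spoon's bowl, y left. Notched plates at x = -38 and +38 mm hold the handle: slot floor at z = 45, tops 62; between them nothing above z = 12 mm
- spoon_rack: fixed empty slotted steel rack, 62 mm high. Origin: centre of its underside; x away from the robot, y left. Notched plates at x = -38 and +38 mm, free between. Slots at y = +90, +30, -30, -90 mm, 36 mm wide at the top, 18 at the floor (z = 45). A placed spoon's origin is at x = +50, z = 45, its x along the rack's. Adjacent handles are 46 mm apart: do not open a gripper wide there
- glass_bowl: small clear glass bowl, loose, 72 mm across the rim, 36 mm high, standing between the two racks. Origin: centre of its underside; z up. To be left standing where it is
Not all that is in view belongs to the job. What is shaped like the spoon_blue but purple is not meant. What is shaped like the spoon_yellow but purple is not meant.

How it is judged:
At the end, for the whole second after the job is handed in: Every spoon lies in its own pair of slots, bowl away from the robot: origin at x 33 to 70 mm in the rack, within 10 mm of the slot across and 6 mm of its height, level and in line to 0.15 rad, at rest; left to right their order is that of the cradles they started in (x of spoon_red in the frame of spoon_rack between 0.033 and 0.07 m and z of spoon_red in the frame of spoon_rack between 0.039 and 0.051 m and (y of spoon_red in the frame of spoon_rack between -0.1 and -0.08 m or y of spoon_red in the frame of spoon_rack between -0.04 and -0.02 m or y of spoon_red in the frame of spoon_rack between 0.02 and 0.04 m or y of spoon_red in the frame of spoon_rack between 0.08 and 0.1 m) and angle between each of spoon_red, spoon_blue, spoon_green, spoon_yellow's own z axis and vertical below 0.15 rad and angle between the x axis of each of spoon_red, spoon_blue, spoon_green, spoon_yellow and the x axis of spoon_rack, either way round below 0.15 rad and linear speed of each of spoon_red, spoon_blue, spoon_green, spoon_yellow below 0.02 m/s and x of spoon_blue in the frame of spoon_rack between 0.033 and 0.07 m and z of spoon_blue in the frame of spoon_rack between 0.039 and 0.051 m and (y of spoon_blue in the frame of spoon_rack between -0.1 and -0.08 m or y of spoon_blue in the frame of spoon_rack between -0.04 and -0.02 m or y of spoon_blue in the frame of spoon_rack between 0.02 and 0.04 m or y of spoon_blue in the frame of spoon_rack between 0.08 and 0.1 m) and x of spoon_green in the frame of spoon_rack between 0.033 and 0.07 m and z of spoon_green in the frame of spoon_rack between 0.039 and 0.051 m and (y of spoon_green in the frame of spoon_rack between -0.1 and -0.08 m or y of spoon_green in the frame of spoon_rack between -0.04 and -0.02 m or y of spoon_green in the frame of spoon_rack between 0.02 and 0.04 m or y of spoon_green in the frame of spoon_rack between 0.08 and 0.1 m) and x of spoon_yellow in the frame of spoon_rack between 0.033 and 0.07 m and z of spoon_yellow in the frame of spoon_rack between 0.039 and 0.051 m and (y of spoon_yellow in the frame of spoon_rack between -0.1 and -0.08 m or y of spoon_yellow in the frame of spoon_rack between -0.04 and -0.02 m or y of spoon_yellow in the frame of spoon_rack between 0.02 and 0.04 m or y of spoon_yellow in the frame of spoon_rack between 0.08 and 0.1 m) and ((y of spoon_blue in the frame of spoon_red above 0.03 m and y of cradle_blue in the frame of cradle_red above 0.03 m) or (y of spoon_blue in the frame of spoon_red below -0.03 m and y of cradle_blue in the frame of cradle_red below -0.03 m)) and ((y of spoon_green in the frame of spoon_red above 0.03 m and y of cradle_green in the frame of cradle_red above 0.03 m) or (y of spoon_green in the frame of spoon_red below -0.03 m and y of cradle_green in the frame of cradle_red below -0.03 m)) and ((y of spoon_green in the frame of spoon_blue above 0.03 m and y of cradle_green in the frame of cradle_blue above 0.03 m) or (y of spoon_green in the frame of spoon_blue below -0.03 m and y of cradle_green in the frame of cradle_blue below -0.03 m)) and ((y of spoon_yellow in the frame of spoon_red above 0.03 m and y of cradle_yellow in the frame of cradle_red above 0.03 m) or (y of spoon_yellow in the frame of spoon_red below -0.03 m and y of cradle_yellow in the frame of cradle_red below -0.03 m)) and ((y of spoon_yellow in the frame of spoon_blue above 0.03 m and y of cradle_yellow in the frame of cradle_blue above 0.03 m) or (y of spoon_yellow in the frame of spoon_blue below -0.03 m and y of cradle_yellow in the frame of cradle_blue below -0.03 m)) and ((y of spoon_yellow in the frame of spoon_green above 0.03 m and y of cradle_yellow in the frame of cradle_green above 0.03 m) or (y of spoon_yellow in the frame of spoon_green below -0.03 m and y of cradle_yellow in the frame of cradle_green below -0.03 m))); the robot touches nothing.
It fails at once if the glass bowl is moved more than 30 mm or tipped over (distance of glass_bowl from where it was at the start of the episode above 0.03 m or angle between glass_bowl's own z axis and vertical above 0.35 rad).
It also fails if it takes over 96 s, if anything falls off the work surface, if the arm or the gripper's body presses on something with over 40 N, if the wrist force passes 120 N, or if a joint passes its speed limit or range.

### The arm

A 6-joint arm with a two-finger parallel gripper is mounted at the origin on the work surface. World frame = base frame: x ahead of the robot, y to its left, z up, the work surface at z = 0. Lengths are in m, angles in rad, forces in N, time in s.
With the tool pointing down it reaches from about 0.35 to 0.725 m from the base axis. Payload 6 kg.
Tool frame: the origin (TCP) lies midway between the tips of the shut fingers; the grasp point (between the pads) lies 19 mm behind it; z points along the fingers, y is the direction in which the jaws open and shut (so a half turn about z gives the same grasp; the last joint's range is limited). The gripper opens to 85 mm and grips with 20 to 120 N. Pads are 22 mm wide; open, the fingers measure 114 mm over their backs; the gripper's body (76 mm by 85 mm) begins 54 mm behind the grasp point. The pads swing forward as they close: fully open they stand 13 mm farther back than shut.
Start: joints at [-0.866, 0.04, 0.085, 0, -1.615, -0.334], TCP at [0.217, -0.559, 0.231] pointing down, gripper open.
Joint ranges: [-2.56, 2.56], [-1.29, 2.01], [-1.08, 1.49], [-3.29, 1.98], [-2.81, -0.18], [-2.99, 2.99]. Speed limits (rad/s): [2.57, 2.57, 3.01, 3.14, 3.14, 3.14].

### API

Orientations are given as a unit quaternion [x, y, z, w].
In Python, from rig import r, cams, workorder gives the robot as it stands. The module is installed in compiled form; this text tells all that it offers.
- The arm moves only by the tool send_rows, never from a script. Its argument "targets" is a list of rows, each a list of 7 numbers: the finger opening in cm, from 0 to 8.54, then the shift along the tool's x, y, z in cm, then the turn, a rotation vector about the tool's x, y, z in degrees. In form: [[grip, dx, dy, dz, wx, wy, wz], ...]. A call has 1 to 20 rows; each row is the pose to reach, as a shift and turn from the pose commanded when the call began, along the tool's axes at that moment; what a row does not reach only later rows make up. A row lasts 1/8 s, in which the tool goes at most 62.5 mm and 10.7 degrees, less where a joint would pass 70% of its speed; a pose out of reach is approached as far as the arm can. A call with a gripper value outside its range is refused whole. The fingers move at their own pace and stop on an object; the grip force is fixed at half the most. Time passes only in rows, so rows that repeat a pose let the fingers close. It gives the time, the measured TCP pose, the force and the opening at its end, in the units of the state.
- r.sense(): the state, without advancing time (a new reading comes with each control period).
- cams.grab_frame(name): name is "scene" or "top" or "wrist"; returns the picture (400x640x3 uint8, blue, green, red); there is no depth.
- cams.camera_params(name): a dict with "fx", "fy", "cx", "cy" (pixels), "k1" (the pictures are not rectified: a ray, as slopes to the right and down, at radius r is drawn at 1 + k1 r^2 times it, then the intrinsics apply), "R" (3x3) and "t" (3): a world point X has camera coordinates R X + t; the wrist camera has in their place "mount" (4x4, takes a point from camera to tool coordinates, whose origin is the TCP and whose axes are the flange's). Camera axes: x right, y down, z forward; pixel columns grow to the right and rows downward; lengths in m; the calibration is good to about 2 mm. A picture is of the moment at which its call begins: read the wrist's pose just before it. camera_params takes no time and is no camera call.
- workorder.sign_off(): hands the job in, once; it reports no verdict.
Trained networks look in the newest picture that a camera, given by its name, has taken for a name from the list of things; names that differ only in an ending like _2 or _b are one class to them, and where a whole thing is asked for, a point or a joint stands for the part that bears it (a point fixed in the world has none). Each returns a list of dicts, best first, with "confidence" (0 to 1); they miss things now and then, are a little off and sometimes report something else, mostly with a low value. They report only what shows in the picture. A call takes as long as a camera call. They do not tell look-alikes from the thing itself.
- cams.spot_in(camera, query): "location" ([column, row] as shares, 0 to 1, of the picture: columns of its width, rows of its height, amid what is visible of it).
- cams.regions_of(camera, query): "pixels" (400x640 bool, what is visible of it) and "location" ([column, row] as shares, 0 to 1, of the picture: columns of its width, rows of its height, amid what is visible of it).
The state is a dict: "time_s": time; "q": joint angles; "qvel": joint speeds; "joint_torque": joint torques, N m; "tool_pos": TCP position; "ee_rot": TCP orientation; "ft_force": force on the tool from outside, world axes, zero at the start; "wrist_torque": the same for the moment, N m; "width": opening from 0.0 (shut) to 1.0 (fully open).
Only numpy, scipy, OpenCV 4.12 (cv2) and the standard library are available. Lean on these libraries where they do the work, as an engineer would, in place of code of your own. Each camera call takes 0.05 s, during which the arm holds its last target. There are 200 camera calls.

## Working session

There is one attempt and no reset: what is moved stays moved. The work goes in short steps, Python scripts to look and compute and a tool call to move; the robot and the scene stay as the last step left them, time stands still between calls to the robot, and variables do not carry over. Pictures are saved under pics/ and viewed, about 12 in all and at most 16, crops included, and the job is handed in when it is done.

Besides the shell and the picture viewer there is one more tool, called after ">>>" by a JSON object that holds its "name" and its "arguments". send_rows: Moves the arm, as the interface text tells. Its arguments: {"type":"object","properties":{"targets":{"type":"array"}},"required":["targets"]}

```bash
mkdir -p pics && python3 - <<'E'
from rig import r,cams
import cv2
s=r.sense(); print({k:s[k] for k in("time_s","q","tool_pos","ee_rot","width")})
for n in("scene","top"):
    cv2.imwrite(f"pics/{n}0.png",cams.grab_frame(n)); p=cams.camera_params(n); print(n,p)
    for q in("spoon_red","spoon_blue","spoon_green","spoon_yellow","spoon_rack","glass_bowl","cradle_red"):
        print(q,[( [round(d["location"][0]*640),round(d["location"][1]*400)],round(d["confidence"],2)) for d in cams.spot_in(n,q)[:5]])
print(cams.camera_params("wrist"))
E
```

```text
{'time_s': 0.0, 'q': array([-8.66326997e-01,  4.07867675e-02,  8.37608670e-02, -4.59845526e-04,
       -1.61552823e+00, -3.33709248e-01]), 'tool_pos': array([ 0.21733847, -0.55887329,  0.23026634]), 'ee_rot': array([-1.84329907e-01,  9.82864009e-01,  8.77078599e-04, -2.36571043e-04]), 'width': 0.9991702693852208}
scene {'fx': 380.0669079495876, 'fy': 380.0669079495876, 'cx': 324.39164918641063, 'cy': 196.34016124196393, 'k1': -0.034180273972050125, 'R': array([[-0.52199638,  0.85277969, -0.01692862],
       [ 0.70422681,  0.41969787, -0.57264151],
       [-0.48123214, -0.31083839, -0.81963109]]), 't': array([ 0.33501451, -0.22408528,  1.28392977])}
spoon_red [([300, 207], 0.72)]
spoon_blue [([420, 222], 0.89), ([289, 131], 0.8), ([282, 208], 0.56)]
spoon_green [([318, 219], 0.62)]
spoon_yellow [([234, 121], 0.72), ([258, 205], 0.6)]
spoon_rack [([415, 308], 0.71)]
glass_bowl [([336, 268], 0.72)]
cradle_red [([306, 209], 0.97)]
top {'fx': 436.3444917601848, 'fy': 436.3444917601848, 'cx': 319.2028784317343, 'cy': 198.46232607031325, 'k1': -0.03151734812952293, 'R': array([[-0.01749122,
[... 205 characters left out ...]
79)]
spoon_blue [([227, 234], 0.53)]
spoon_green [([301, 179], 0.84)]
spoon_yellow [([455, 244], 0.56), ([361, 175], 0.49)]
spoon_rack [([201, 179], 0.77)]
glass_bowl [([270, 158], 0.82)]
cradle_red [([317, 193], 0.92)]
{'fx': 300.9338549089222, 'fy': 300.9338549089222, 'cx': 316.8583525636822, 'cy': 196.78664163665024, 'k1': -0.03704891632402296, 'mount': array([[-6.47282484e-04, -9.45171382e-01, -3.26574096e-01,
         8.31479550e-02],
       [ 9.99999747e-01, -5.15096132e-04, -4.91245933e-04,
         4.45079499e-04],
       [ 2.96094544e-04, -3.26574331e-01,  9.45171476e-01,
        -1.42092047e-01],
       [ 0.00000000e+00,  0.00000000e+00,  0.00000000e+00,
         1.00000000e+00]])}
```

View pics/top0.png

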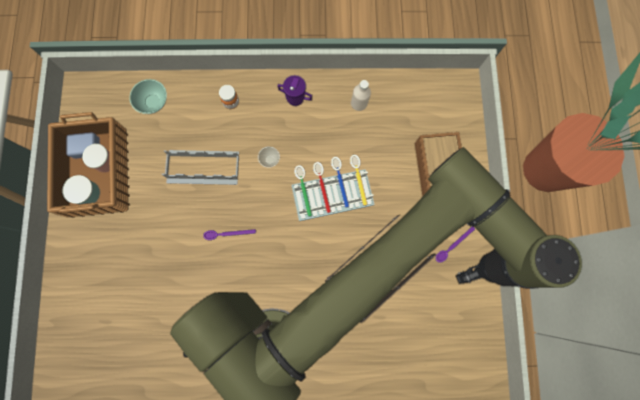

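View pics/scene0.png

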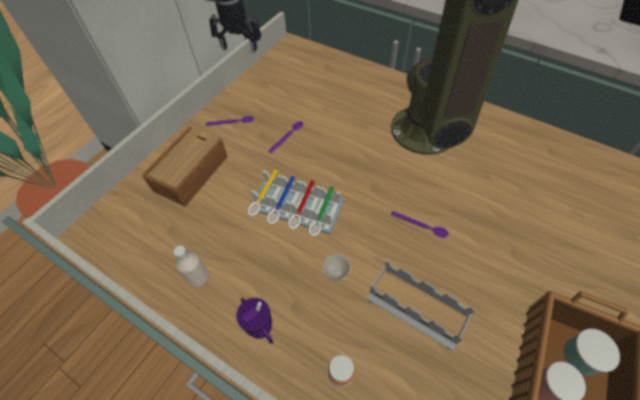

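The top view shows the drying rack with green (304,190), red (322,188), blue (340,183) and yellow (359,180) spoons from left to right. The steel rack is at about (202,167) and the glass bowl at (269,157). Lookalikes to leave alone are the purple spoons at (230,234) and (455,244) (top), plus a third in the scene view. I choose by handle colour and will check with a crop.

```bash
cat > h.py <<'E'
from rig import r,cams
import numpy as np,cv2
from scipy.spatial.transform import Rotation as Ro
def pose(n,s=None):
    p=cams.camera_params(n)
    if n=="wrist":
        s=s or r.sense(); T=np.eye(4);T[:3,:3]=Ro.from_quat(s["ee_rot"]).as_matrix();T[:3,3]=s["tool_pos"]
        M=T@p["mount"]; return p,M[:3,:3],M[:3,3]
    return p,p["R"].T,-p["R"].T@p["t"]
def K(p): return np.array([[p["fx"],0,p["cx"]],[0,p["fy"],p["cy"]],[0,0,1]]),np.array([p["k1"],0,0,0,0.])
def world(n,uv,z,s=None):
    p,R,c=pose(n,s); k,d=K(p)
    xy=cv2.undistortPoints(np.array(uv,float).reshape(-1,1,2),k,d)[:,0]
    v=np.c_[xy,np.ones(len(xy))]@R.T
    return c+v*((z-c[2])/v[:,2])[:,None]
def pix(n,X,s=None):
    p,R,c=pose(n,s); k,d=K(p); Y=(np.array(X,float).reshape(-1,3)-c)@R
    return cv2.projectPoints(Y,np.zeros(3),np.zeros(3),k,d)[0][:,0]
HUE=dict(red=[(0,8),(172,180)],blue=[(105,122)],green=[(45,80)],yellow=[(22,33)])
def handles(n,img,s=None,z=.059,roi=None,smin=130):
    hsv=cv2.cvtColor(img,cv2.COLOR_BGR2HSV); o={}
    for c,hs in HUE.items():
        m=sum(((hsv[...,0]>=a)&(hsv[...,0]<=b)) for a,b in hs)>0
        m=(m&(hsv[...,1]>smin)&(hsv[...,2]>70))
        if roi: q=np.zeros_like(m);x0,y0,x1,y1=roi;q[y0:y1,x0:x1]=1;m&=q
        N,L,st,_=cv2.connectedComponentsWithStats(m.astype(np.uint8))
        if N<2: continue
        i=1+st[1:,4].argmax(); yy,xx=np.nonzero(L==i)
        P=world(n,np.c_[xx,yy],z,s)[:,:2]
        (cx,cy),(w,h),a=cv2.minAreaRect((P*1000).astype(np.float32))
        u=np.linalg.svd(P-P.mean(0),full_matrices=False)[2][0]; u*=np.sign(u[0])
        o[c]=dict(mid=np.array([cx,cy])/1000,mean=P.mean(0),size=sorted((w,h)),yaw=np.degrees(np.arctan2(u[1],u[0])),px=(xx.mean(),yy.mean()),n=len(xx))
    return o
E
python3 - <<'E'
from h import *
im=cv2.imread("pics/top0.png")
for c,v in handles("top",im,roi=(280,140,385,230)).items(): print("top",c,v["mid"].round(4),v["mean"].round(4),np.round(v["size"],1),round(v["yaw"],1),np.round(v["px"]),v["n"])
sc=cv2.imread("pics/scene0.png")
for c,v in handles("scene",sc,roi=(240,160,350,240)).items(): print("sc",c,v["mid"].round(4),np.round(v["size"],1),round(v["yaw"],1),v["n"])
print("rack",world("top",[(165,152),(239,152),(239,184),(165,184)],.062).round(3).tolist())
print("bowl",world("top",[(269,157)],.02).round(3))
cv2.imwrite("pics/c1.png",cv2.resize(im[130:240,140:400],None,fx=3,fy=3,interpolation=cv2.INTER_CUBIC))
E
```

```text
top red [ 0.4681 -0.1709] [ 0.4653 -0.1712] [ 10.7 116.8] 12.7 [324. 194.] 109
top blue [ 0.4816 -0.2287] [ 0.4794 -0.2292] [  8.3 113.3] 12.5 [342. 190.] 90
top green [ 0.4523 -0.1124] [ 0.4514 -0.1127] [  6.5 102.5] 12.3 [306. 199.] 65
top yellow [ 0.4893 -0.2872] [ 0.487  -0.2876] [ 10.8 116.6] 10.7 [361. 187.] 116
sc red [ 0.4644 -0.1697] [ 12.6 114.8] 12.9 124
sc blue [ 0.4825 -0.2263] [ 10.9 110. ] 12.2 103
sc green [ 0.4558 -0.1098] [  8.  105.8] 12.4 83
sc yellow [ 0.4883 -0.2843] [ 14.6 120.3] 10.8 149
rack [[0.609, 0.335, 0.062], [0.606, 0.099, 0.062], [0.501, 0.097, 0.062], [0.504, 0.329, 0.062]]
bowl [[0.601 0.007 0.02 ]]
```

View pics/c1.png

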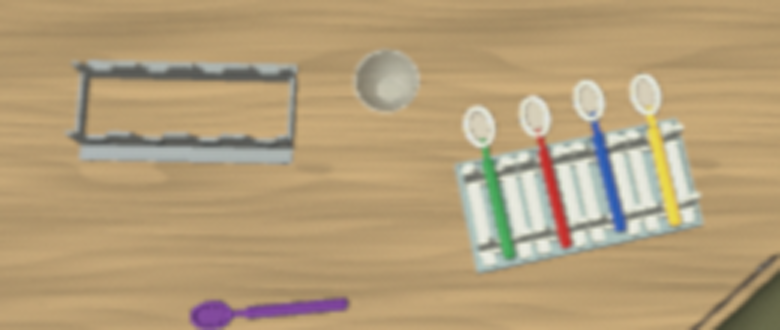

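```bash
cat >> h.py <<'E'
def delta(X,a,s=None,tag=""):
    "row shift cm / turn deg from present pose to tool-down at X, tool x at world angle a deg"
    s=s or r.sense(); R=Ro.from_quat(s["ee_rot"]); c,n=np.cos(np.radians(a)),np.sin(np.radians(a))
    G=Ro.from_matrix(np.array([[c,n,0],[n,-c,0],[0,0,-1]]))
    d=R.inv().apply(np.array(X)-s["tool_pos"])*100; w=(R.inv()*G).as_rotvec(degrees=True)
    print(tag,"d",d.round(2),"w",w.round(1))
E
python3 - <<'E'
from h import *
delta([.44,-.2,.25],192.3)
E
```

```text
d [-33.76  25.41  -1.87] w [ 0.  -0.   8.9]
```

>>> {"name": "send_rows", "arguments": {"targets": [[3.0,-11,8,-1.9,0,0,3],[3.0,-22,17,-1.9,0,0,6],[3.0,-33.8,25.4,-1.9,0,0,8.9],[3.0,-33.8,25.4,-1.9,0,0,8.9],[3.0,-33.8,25.4,-1.9,0,0,8.9],[3.0,-33.8,25.4,-1.9,0,0,8.9],[3.0,-33.8,25.4,-1.9,0,0,8.9],[3.0,-33.8,25.4,-1.9,0,0,8.9],[3.0,-33.8,25.4,-1.9,0,0,8.9],[3.0,-33.8,25.4,-1.9,0,0,8.9],[3.0,-33.8,25.4,-1.9,0,0,8.9]]}}

```text
time_s: 2.17
tool_pos: [0.44, -0.2008, 0.2504]
ee_rot: [-0.107, 0.994, 0.0, 0.0]
ft_force: [0.7, 0.3, -0.3]
width: 0.352
```

```bash
python3 - <<'E'
from h import *
s=r.sense(); im=cams.grab_frame("wrist"); cv2.imwrite("pics/w1.png",im)
print(s["tool_pos"],s["ee_rot"],s["time_s"],s["width"],s["qvel"].round(3))
for c,v in handles("wrist",im,s).items(): print(c,v["mid"].round(4),v["mean"].round(4),np.round(v["size"],1),round(v["yaw"],1),np.round(v["px"]),v["n"])
E
```

```text
[ 0.43999173 -0.20082594  0.25035646] [-1.06664362e-01  9.94295083e-01  1.41335852e-05  3.58156959e-05] 2.175 0.3523940946068817 [ 0.004  0.     0.     0.001  0.001 -0.001]
red [ 0.467  -0.1687] [ 0.4617 -0.1699] [ 12.3 121.6] 12.5 [338. 193.] 986
blue [ 0.4836 -0.2253] [ 0.4765 -0.2268] [ 11.3 118.8] 12.3 [288. 195.] 829
green [ 0.4567 -0.1097] [ 0.4515 -0.1108] [ 11.4 119.9] 12.2 [389. 195.] 826
yellow [ 0.4893 -0.2836] [ 0.4835 -0.2848] [ 14.1 121.5] 10.9 [238. 190.] 1094
```

View pics/w1.png

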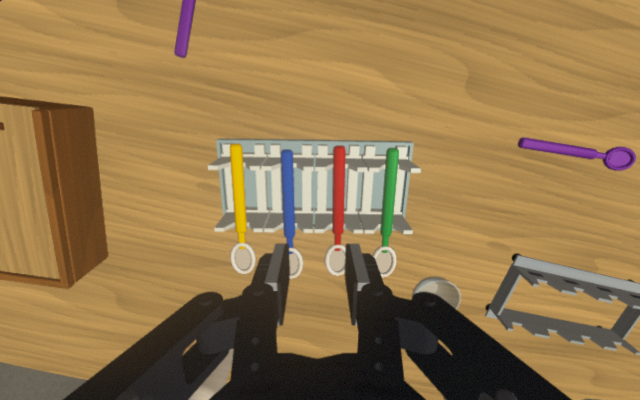

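The wrist view shows, from world left, green (389,195), red (338,193), blue (288,195) and yellow (238,190). This agrees with the other cameras to 2–4 mm. The purple spoons are clearly separate, at (185,25) and (580,153).

```bash
python3 - <<'E'
from h import *
delta([.4555,-.1103,.035],192.3)
s=r.sense();print(pix("wrist",[[.609,.335,.062],[.606,.099,.062],[.501,.097,.062]],s).round())
E
```

```text
d [-3.43  8.51 21.54] w [ 0.  0. -0.]
[[638. 351.]
 [500. 328.]
 [532. 264.]]
```

>>> {"name": "send_rows", "arguments": {"targets": [[3.0,-2,5,4,0,0,0],[3.0,-3.4,8.5,9,0,0,0],[3.0,-3.4,8.5,14,0,0,0],[3.0,-3.4,8.5,18,0,0,0],[3.0,-3.4,8.5,21.5,0,0,0],[3.0,-3.4,8.5,21.5,0,0,0],[3.0,-3.4,8.5,21.5,0,0,0],[3.0,-3.4,8.5,21.5,0,0,0]]}}

```text
time_s: 3.22
tool_pos: [0.4567, -0.1097, 0.0373]
ee_rot: [-0.107, 0.994, -0.0, 0.002]
ft_force: [-0.2, -0.1, -0.5]
width: 0.354
```

```bash
python3 - <<'E'
from h import *
s=r.sense(); im=cams.grab_frame("wrist"); cv2.imwrite("pics/w2.png",im); print(s["tool_pos"],s["ft_force"],s["width"])
E
```

```text
[ 0.45665042 -0.10974255  0.03733261] [-0.1766608  -0.05687135 -0.4909091 ] 0.3539303521627896
```

View pics/w2.png

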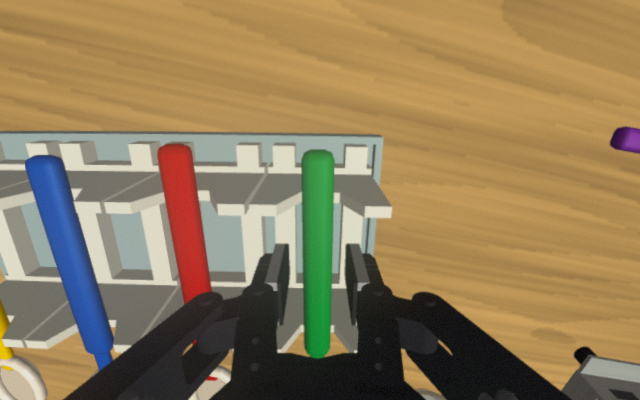

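The green handle is centred between the pads at (317,260), midway between the plates. I'll close and lift.

>>> {"name": "send_rows", "arguments": {"targets": [[0,0,0,0,0,0,0],[0,0,0,0,0,0,0],[0,0,0,0,0,0,0],[0,0,0,0,0,0,0],[0,0,0,-1,0,0,0],[0,0,0,-3,0,0,0],[0,0,0,-8,0,0,0],[0,0,0,-14,0,0,0],[0,0,0,-14,0,0,0],[0,0,0,-14,0,0,0]]}}

```text
time_s: 4.53
tool_pos: [0.4552, -0.1094, 0.1748]
ee_rot: [-0.108, 0.994, 0.0, -0.0]
ft_force: [0.3, 0.8, -1.2]
width: 0.149
```

```bash
python3 - <<'E'
from h import *
print(r.sense()["q"].round(2)); delta([.50,.2,.22],179)
E
```

```text
[ 0.2  -0.32 -0.34 -0.   -1.55 -1.55]
 d [-10.99  29.27  -4.5 ] w [ 0.1 -0.  13.3]
```

>>> {"name": "send_rows", "arguments": {"targets": [[0,-2,5,-3,0,0,2],[0,-5,12,-4.5,0,0,5],[0,-8,20,-4.5,0,0,9],[0,-10,26,-4.5,0,0,11.5],[0,-11,29.3,-4.5,0,0,13.3],[0,-11,29.3,-4.5,0,0,13.3],[0,-11,29.3,-4.5,0,0,13.3],[0,-11,29.3,-4.5,0,0,13.3],[0,-11,29.3,-4.5,0,0,13.3]]}}

```text
time_s: 5.65
tool_pos: [0.5004, 0.1989, 0.2205]
ee_rot: [0.009, 1.0, 0.0, 0.0]
ft_force: [0.3, 1.1, -0.6]
width: 0.148
```

```bash
python3 - <<'E'
from h import *
s=r.sense(); im=cams.grab_frame("wrist"); cv2.imwrite("pics/w3.png",im); print(s["time_s"],s["tool_pos"],s["ee_rot"],s["ft_force"],s["width"])
print(pix("wrist",[[.609,.335,.062],[.606,.099,.062],[.501,.097,.062],[.504,.329,.062]],s).round())
E
```

```text
5.65 [0.50036586 0.19888007 0.22049369] [9.08126467e-03 9.99958749e-01 1.31293544e-04 1.14780232e-04] [ 0.281118    1.07819102 -0.58895385] 0.1483329076137469
[[435. 267.]
 [232. 268.]
 [218. 180.]
 [441. 179.]]
```

View pics/w3.png

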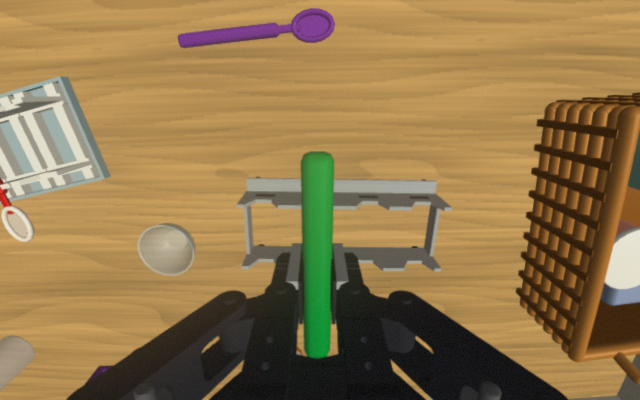

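```bash
cat > ov.py <<'E'
from h import *
def prof(cx,cy,yaw):
    out=[]
    for px in(-.038,.038):
        pts=[(-.118,.062)]
        for y in(-.09,-.03,.03,.09): pts+=[(y-.018,.062),(y-.009,.045),(y+.009,.045),(y+.018,.062)]
        pts.append((.118,.062))
        L=np.array([(px,y,z) for y,z in pts]); out.append(Ro.from_euler("z",yaw,degrees=True).apply(L)+[cx,cy,0])
    return out
def overlay(n,im,s,cxy,roi,k,name):
    x0,y0,x1,y1=roi; g=cv2.resize(im[y0:y1,x0:x1],None,fx=k,fy=k,interpolation=cv2.INTER_CUBIC)
    for L in prof(*cxy):
        u=((pix(n,L,s)-[x0,y0]+.5)*k).astype(np.int32); cv2.polylines(g,[u],False,(0,0,255),1)
    cv2.imwrite(name,g)
E
python3 - <<'E'
from ov import *
im=cv2.imread("pics/w3.png")
s=dict(tool_pos=np.array([0.50036586,0.19888007,0.22049369]),ee_rot=np.array([9.08126467e-03,9.99958749e-01,1.31293544e-04,1.14780232e-04]))
overlay("wrist",im,s,(.555,.214,-.7),(225,165,465,285),3.3,"pics/o1.png")
E
```

```text
(no output)
```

View pics/o1.png

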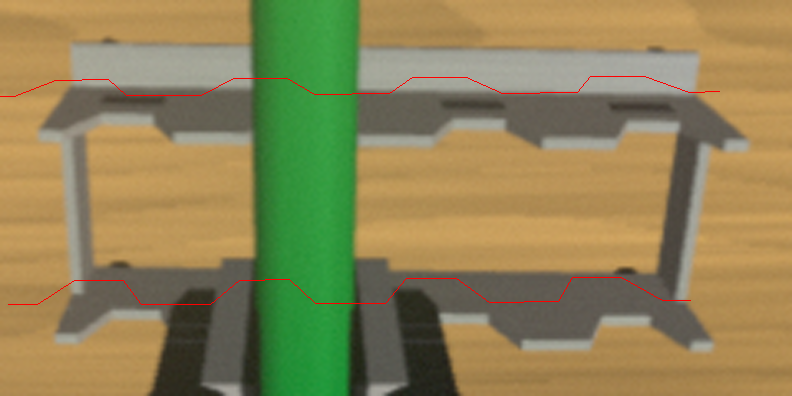

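```bash
python3 - <<'E'
from ov import *
from scipy.optimize import least_squares
s=dict(tool_pos=np.array([0.50036586,0.19888007,0.22049369]),ee_rot=np.array([9.08126467e-03,9.99958749e-01,1.31293544e-04,1.14780232e-04]))
# (plate x, y, z) -> crop px
D=[(-.038,-.09,.045,126,119),(-.038,.03,.045,477,124),(-.038,.09,.045,653,127),(-.038,.06,.062,578,143),
(.038,-.09,.045,135,314),(.038,.03,.045,465,319),(.038,.09,.045,626,321),(.038,.06,.062,556,345)]
D=np.array(D); L=D[:,:3]; u=D[:,3:]/3.3-.5+[225,165]
def f(p): return (pix("wrist",Ro.from_euler("z",p[2],degrees=True).apply(L)+[p[0],p[1],p[3]],s)-u).ravel()
for free in(0,1):
    g=(lambda q:f(np.r_[q,0])) if not free else f
    o=least_squares(g,[.555,.214,-.7]+[0]*free); print(o.x.round(4),np.abs(o.fun).max().round(2),np.sqrt((o.fun**2).mean()).round(2))
E
```

```text
[ 0.5712  0.2269 -1.9194] 0.55 0.21
[ 5.7110e-01  2.2690e-01 -1.9187e+00  1.0000e-04] 0.55 0.21
```

```bash
python3 - <<'E'
from ov import *
for L in prof(.5712,.2269,-1.92): print(pix("top",L[[0,8,-1]]).round().tolist())
delta([.5742,.3168,.12],178.1,tag="hover"); delta([.5742,.3168,.033],178.1,tag="down"); print(r.sense()["tool_pos"])
E
```

```text
[[235.0, 175.0], [201.0, 175.0], [160.0, 174.0]]
[[236.0, 152.0], [203.0, 152.0], [162.0, 151.0]]
hover d [-7.16 11.9  10.06] w [0.  0.  0.9]
down d [-7.16 11.9  18.76] w [0.  0.  0.9]
[0.5003874  0.19902652 0.22056054]
```

```bash
python3 - <<'E'
from ov import *
overlay("top",cv2.imread("pics/top0.png"),None,(.5712,.2269,-1.92),(150,140,250,195),7,"pics/a.png")
overlay("scene",cv2.imread("pics/scene0.png"),None,(.5712,.2269,-1.92),(355,250,485,355),5,"pics/b.png")
a=cv2.imread("pics/a.png");b=cv2.imread("pics/b.png");b=cv2.resize(b,None,fx=.4,fy=.4) if 0 else b
h=np.zeros((385+525,700,3),np.uint8);h[:385]=a;h[385:,:650]=b;cv2.imwrite("pics/o2.png",cv2.resize(h,None,fx=.65,fy=.65))
E
```

```text
(no output)
```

View pics/o2.png

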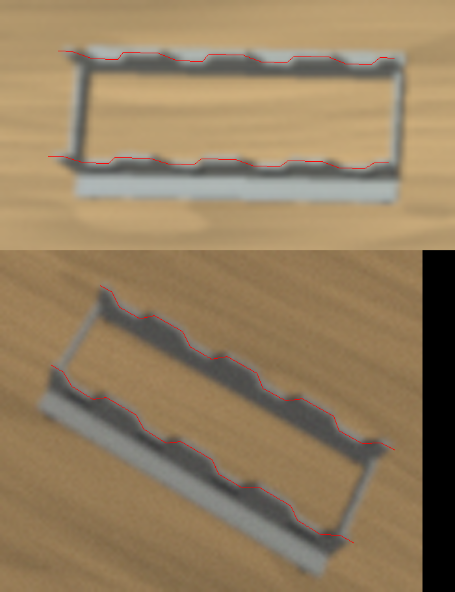

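The overlay from the wrist fit matches the scene view and is within 1–2 px of the top view, which also showed the spoons 2–3 mm off the same way. So I'll use rack (0.571, 0.227), yaw −1.9°. Next is a hover over slot 1.

>>> {"name": "send_rows", "arguments": {"targets": [[0,-2.5,4,1,0,0,0.3],[0,-5,8,3,0,0,0.6],[0,-7.2,11.9,6,0,0,0.9],[0,-7.2,11.9,10,0,0,0.9],[0,-7.2,11.9,12,0,0,0.9],[0,-7.2,11.9,14,0,0,0.9],[0,-7.2,11.9,14,0,0,0.9],[0,-7.2,11.9,14,0,0,0.9],[0,-7.2,11.9,14,0,0,0.9]]}}

```text
time_s: 6.82
tool_pos: [0.5748, 0.3182, 0.0821]
ee_rot: [0.016, 1.0, 0.001, 0.001]
ft_force: [-0.3, -0.5, -0.3]
width: 0.15
```

```bash
python3 - <<'E'
from ov import *
s=r.sense(); im=cams.grab_frame("wrist"); cv2.imwrite("pics/w4.png",im); print(s["tool_pos"],s["ft_force"])
overlay("wrist",im,s,(.5712,.2269,-1.92),(0,0,640,400),1.2,"pics/o3.png")
delta([.5742,.3168,.033],178.1,s,tag="down")
E
```

```text
[0.5748151  0.31821863 0.08211945] [-0.28876046 -0.47998412 -0.28873904]
down d [ 0.07 -0.15  4.91] w [0.1 0.1 0. ]
```

View pics/o3.png

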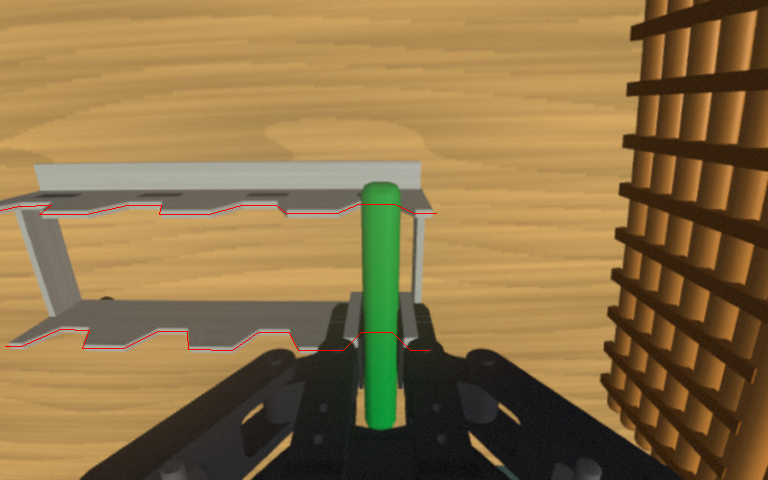

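The red overlay coincides with both notched plates, and the green handle lies centred over the right-hand slot at (379,205). I'll lower, release and rise.

>>> {"name": "send_rows", "arguments": {"targets": [[0,0,0,1.5,0,0,0],[0,0,0,3,0,0,0],[0,0,0,4.2,0,0,0],[0,0,0,4.9,0,0,0],[0,0,0,4.9,0,0,0],[0,0,0,4.9,0,0,0],[3,0,0,4.9,0,0,0],[3,0,0,4.9,0,0,0],[3,0,0,4.9,0,0,0],[3,0,0,3,0,0,0],[3,0,0,-1,0,0,0],[3,0,0,-6,0,0,0],[3,0,0,-12,0,0,0],[3,0,0,-12,0,0,0],[3,0,0,-12,0,0,0]]}}

```text
time_s: 8.75
tool_pos: [0.5741, 0.3185, 0.2012]
ee_rot: [0.016, 1.0, 0.001, 0.0]
ft_force: [0.2, 0.6, -0.5]
width: 0.348
```

```bash
python3 - <<'E'
from ov import *
s=r.sense(); im=cams.grab_frame("wrist"); cv2.imwrite("pics/w5.png",im); print(s["tool_pos"],s["ft_force"])
c=np.array([.5712,.2269]);R=Ro.from_euler("z",-1.92,degrees=True).as_matrix()[:2,:2]
for k,v in handles("wrist",im,s,z=.055).items(): print(k,v["mid"].round(4),((v["mid"]-c)@R).round(4),np.round(v["size"],1),round(v["yaw"],1),v["n"])
delta([.467,-.1690,.20],192.4,s,tag="red hover")
E
```

```text
[0.57414356 0.31852086 0.20118919] [ 0.21824421  0.57947309 -0.54862958]
red [0.5562 0.5421] [-0.0256  0.3145] [0. 1.] 88.6 2
green [0.5746 0.3186] [0.0003 0.0917] [ 12.2 120. ] -2.0 1378
yellow [0.6242 0.3212] [0.0498 0.0961] [0. 0.] 0.0 1
red hover d [ 9.150e+00 -4.907e+01  1.000e-02] w [  0.1   0.1 -14.2]
```

View pics/w5.png

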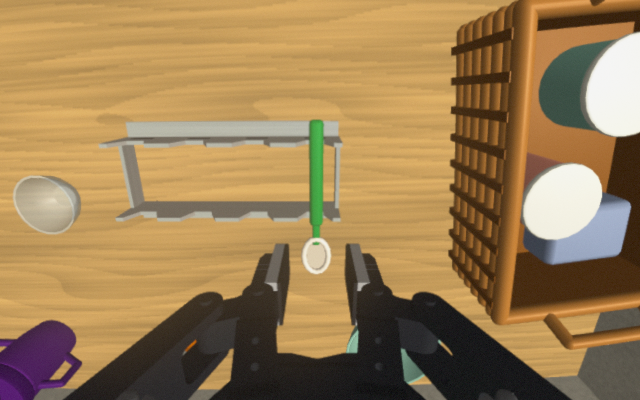

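Green lies in the right-hand slot: rack x 0.000, y 0.092, in line. Red is next.

>>> {"name": "send_rows", "arguments": {"targets": [[3,1,-5,0,0,0,-1.5],[3,2.5,-13,0,0,0,-4],[3,3.5,-19,0,0,0,-6],[3,4.7,-25,0,0,0,-8],[3,5.8,-31,0,0,0,-9.5],[3,6.9,-37,0,0,0,-11],[3,8,-43,0,0,0,-12.5],[3,9.2,-49.1,0,0,0,-14.2],[3,9.2,-49.1,3,0,0,-14.2],[3,9.2,-49.1,6,0,0,-14.2],[3,9.2,-49.1,8,0,0,-14.2],[3,9.2,-49.1,8,0,0,-14.2],[3,9.2,-49.1,8,0,0,-14.2]]}}

```text
time_s: 10.42
tool_pos: [0.4666, -0.1699, 0.1209]
ee_rot: [-0.108, 0.994, -0.0, 0.0]
ft_force: [-0.1, -0.3, 0.4]
width: 0.354
```

```bash
python3 - <<'E'
from ov import *
s=r.sense(); im=cams.grab_frame("wrist"); cv2.imwrite("pics/w6.png",im); print(s["tool_pos"],s["qvel"].round(3))
for k,v in handles("wrist",im,s).items(): print(k,v["mid"].round(4),np.round(v["size"],1),round(v["yaw"],1),v["n"],np.round(v["px"]))
delta([.467,-.1690,.036],192.4,s,tag="red grasp")
E
```

```text
[ 0.4666155  -0.16994907  0.12087601] [-0.    -0.006  0.015  0.001  0.001 -0.001]
red [ 0.4666 -0.1686] [ 12.7 121.6] 12.4 2584 [318. 201.]
blue [ 0.4835 -0.2246] [ 12.7 120.5] 12.2 2413 [238. 207.]
yellow [ 0.4887 -0.2824] [ 15.4 121.3] 10.7 2970 [159. 198.]
red grasp d [-0.06  0.09  8.49] w [-0.  0. -0.]
```

>>> {"name": "send_rows", "arguments": {"targets": [[3,0,0.1,3,0,0,0],[3,0,0.1,6,0,0,0],[3,0,0.1,8.5,0,0,0],[3,0,0.1,8.5,0,0,0],[3,0,0.1,8.5,0,0,0],[0,0,0.1,8.5,0,0,0],[0,0,0.1,8.5,0,0,0],[0,0,0.1,8.5,0,0,0],[0,0,0.1,8.5,0,0,0],[0,0,0.1,7.5,0,0,0],[0,0,0.1,5,0,0,0],[0,0,0.1,0,0,0,0],[0,0,0.1,-6,0,0,0],[0,0,0.1,-8,0,0,0],[0,0,0.1,-8,0,0,0]]}}

```text
time_s: 12.35
tool_pos: [0.4667, -0.1689, 0.202]
ee_rot: [-0.107, 0.994, -0.0, 0.001]
ft_force: [0.2, 0.4, -2.4]
width: 0.149
```

```bash
python3 - <<'E'
from ov import *
s=r.sense(); im=cams.grab_frame("wrist"); print(s["tool_pos"],s["width"])
for k,v in handles("wrist",im,s,z=s["tool_pos"][2]+.023).items(): print(k,v["mid"].round(4),np.round(v["size"],1),round(v["yaw"],1),v["n"],np.round(v["px"]))
delta([.5722,.2569,.20],178.1,s,tag="slot2 hover")
E
```

```text
[ 0.46673926 -0.16893697  0.20196095] 0.14939287677191332
red [ 0.4593 -0.17  ] [ 13.7 108.7] 12.4 5901 [317. 249.]
blue [ 0.4261 -0.2023] [ 4.8 49.7] 12.2 1256 [257. 178.]
green [0.4843 0.0181] [3.6 6.1] 6.2 45 [635. 364.]
yellow [ 0.4284 -0.2266] [ 6.1 50.9] 10.8 1602 [198. 172.]
slot2 hover d [-19.4   39.35   0.24] w [ 0.   0.2 14.2]
```

>>> {"name": "send_rows", "arguments": {"targets": [[0,-2,4,0,0,0,1.5],[0,-5,9.5,0,0,0,3.5],[0,-8,15,0,0,0,5.5],[0,-11,21,0,0,0,7.5],[0,-14,27,0,0,0,9.5],[0,-16.7,33,0,0,0,12],[0,-19.4,39.3,0,0,0,14.2],[0,-19.4,39.3,4,0,0,14.2],[0,-19.4,39.3,8,0,0,14.2],[0,-19.4,39.3,11,0,0,14.2],[0,-19.4,39.3,11,0,0,14.2],[0,-19.4,39.3,11,0,0,14.2]]}}

```text
time_s: 13.9
tool_pos: [0.5719, 0.2563, 0.0909]
ee_rot: [0.016, 1.0, -0.0, 0.0]
ft_force: [0.7, -0.2, 0.2]
width: 0.149
```

```bash
python3 - <<'E'
from ov import *
s=r.sense(); print(s["tool_pos"],s["qvel"].round(3))
delta([.5722,.2569,.033],178.1,s)
E
```

```text
[0.57194533 0.25630894 0.09094697] [-0.001 -0.018  0.025  0.003  0.002 -0.001]
 d [-0.02  0.06  5.79] w [-0.  0.  0.]
```

>>> {"name": "send_rows", "arguments": {"targets": [[0,0,0,2,0,0,0],[0,0,0,4,0,0,0],[0,0,0,5.2,0,0,0],[0,0,0,5.8,0,0,0],[0,0,0,5.8,0,0,0],[0,0,0,5.8,0,0,0],[3,0,0,5.8,0,0,0],[3,0,0,5.8,0,0,0],[3,0,0,5.8,0,0,0],[3,0,0,4,0,0,0],[3,0,0,0,0,0,0],[3,0,0,-5,0,0,0],[3,0,0,-11,0,0,0],[3,0,0,-11,0,0,0],[3,0,0,-11,0,0,0]]}}

```text
time_s: 15.78
tool_pos: [0.5717, 0.2566, 0.2012]
ee_rot: [0.016, 1.0, 0.001, 0.0]
ft_force: [-0.2, -0.6, -0.5]
width: 0.35
```

```bash
cat >> ov.py <<'E'
def check(name):
    s=r.sense(); im=cams.grab_frame("wrist"); cv2.imwrite(name,im); print(s["time_s"],s["tool_pos"],s["ft_force"])
    c=np.array([.5712,.2269]);R=Ro.from_euler("z",-1.92,degrees=True).as_matrix()[:2,:2]
    for k,v in handles("wrist",im,s,z=.055).items():
        if v["n"]>50: print(k,"rack",((v["mid"]-c)@R).round(4),np.round(v["size"],1),round(v["yaw"],1),v["n"])
    return s
E
python3 - <<'E'
from ov import *
s=check("pics/w7.png"); delta([.4835,-.2248,.20],192.2,s,tag="blue hover")
E
```

```text
15.775 [0.57167051 0.2565958  0.20122935] [-0.20491624 -0.58701819 -0.48552873]
red rack [-0.0005  0.0304] [ 12.7 120.9] -1.7 1474
green rack [0.0004 0.0909] [ 12.7 119.3] -1.9 1377
blue hover d [  7.25 -48.4    0.05] w [  0.1   0.1 -14.1]
```

Red lies at rack (0.000, 0.030) and green is unchanged. Blue is next.

>>> {"name": "send_rows", "arguments": {"targets": [[3,0.8,-5,0,0,0,-1.5],[3,2,-13,0,0,0,-4],[3,2.9,-19,0,0,0,-6],[3,3.8,-25,0,0,0,-8],[3,4.7,-31,0,0,0,-9.5],[3,5.6,-37,0,0,0,-11],[3,6.5,-43,0,0,0,-12.5],[3,7.2,-48.4,0,0,0,-14.1],[3,7.2,-48.4,3,0,0,-14.1],[3,7.2,-48.4,6,0,0,-14.1],[3,7.2,-48.4,8,0,0,-14.1],[3,7.2,-48.4,8,0,0,-14.1],[3,7.2,-48.4,8,0,0,-14.1]]}}

```text
time_s: 17.45
tool_pos: [0.4846, -0.225, 0.1215]
ee_rot: [-0.107, 0.994, -0.0, 0.001]
ft_force: [0.7, -0.5, 1.2]
width: 0.353
```

```bash
python3 - <<'E'
from ov import *
s=r.sense(); im=cams.grab_frame("wrist"); print(s["tool_pos"])
for k,v in handles("wrist",im,s).items(): print(k,v["mid"].round(4),np.round(v["size"],1),round(v["yaw"],1),v["n"],np.round(v["px"]))
delta([.4835,-.2243,.036],192.2,s,tag="blue grasp")
E
```

```text
[ 0.48464709 -0.22501633  0.12151713]
blue [ 0.4837 -0.2259] [ 11.8 119.9] 12.2 2285 [316. 199.]
yellow [ 0.4897 -0.2836] [ 14.2 121.9] 10.8 2853 [235. 190.]
blue grasp d [0.11 0.1  8.55] w [-0.1  0.1  0.1]
```

>>> {"name": "send_rows", "arguments": {"targets": [[3,0.1,0,3,0,0,0],[3,0.1,0,6,0,0,0],[3,0.1,0,8.5,0,0,0],[3,0.1,0,8.5,0,0,0],[3,0.1,0,8.5,0,0,0],[0,0.1,0,8.5,0,0,0],[0,0.1,0,8.5,0,0,0],[0,0.1,0,8.5,0,0,0],[0,0.1,0,8.5,0,0,0],[0,0.1,0,7.5,0,0,0],[0,0.1,0,5,0,0,0],[0,0.1,0,0,0,0,0],[0,0.1,0,-6,0,0,0],[0,0.1,0,-8,0,0,0],[0,0.1,0,-8,0,0,0]]}}

```text
time_s: 19.38
tool_pos: [0.4836, -0.2252, 0.202]
ee_rot: [-0.107, 0.994, -0.0, 0.002]
ft_force: [0.7, -0.8, -0.5]
width: 0.148
```

```bash
python3 - <<'E'
from ov import *
s=r.sense(); im=cams.grab_frame("wrist"); print(s["tool_pos"],s["width"])
for k,v in handles("wrist",im,s,z=s["tool_pos"][2]+.023).items(): print(k,np.round(v["size"],1),round(v["yaw"],1),v["n"],np.round(v["px"]))
delta([.5702,.1969,.20],178.1,s,tag="slot3 hover")
E
```

```text
[ 0.4836435  -0.22524073  0.20203718] 0.14827665336274495
red [2.3 5.6] 32.8 25 [638. 354.]
blue [ 13.1 108.7] 11.9 5542 [318. 251.]
yellow [ 5.7 50.6] 10.8 1571 [256. 168.]
slot3 hover d [-17.41  39.42   0.23] w [-0.   0.2 14.1]
```

>>> {"name": "send_rows", "arguments": {"targets": [[0,-2,4,0,0,0,1.5],[0,-4.5,9.5,0,0,0,3.5],[0,-7,15,0,0,0,5.5],[0,-9.5,21,0,0,0,7.5],[0,-12,27,0,0,0,9.5],[0,-15,33,0,0,0,12],[0,-17.4,39.4,0,0,0,14.1],[0,-17.4,39.4,4,0,0,14.1],[0,-17.4,39.4,8,0,0,14.1],[0,-17.4,39.4,11,0,0,14.1],[0,-17.4,39.4,11,0,0,14.1],[0,-17.4,39.4,11,0,0,14.1]]}}

```text
time_s: 20.92
tool_pos: [0.5698, 0.1966, 0.091]
ee_rot: [0.016, 1.0, -0.0, 0.0]
ft_force: [0.1, 0.4, 0.3]
width: 0.148
```

```bash
python3 - <<'E'
from ov import *
s=r.sense(); print(s["tool_pos"],s["qvel"].round(3))
delta([.5702,.1969,.033],178.1,s)
E
```

```text
[0.56983029 0.19664114 0.09096309] [-0.001 -0.019  0.023  0.002 -0.     0.001]
 d [-0.03  0.03  5.8 ] w [-0.  0.  0.]
```

>>> {"name": "send_rows", "arguments": {"targets": [[0,0,0,2,0,0,0],[0,0,0,4,0,0,0],[0,0,0,5.2,0,0,0],[0,0,0,5.8,0,0,0],[0,0,0,5.8,0,0,0],[0,0,0,5.8,0,0,0],[3,0,0,5.8,0,0,0],[3,0,0,5.8,0,0,0],[3,0,0,5.8,0,0,0],[3,0,0,4,0,0,0],[3,0,0,0,0,0,0],[3,0,0,-5,0,0,0],[3,0,0,-11,0,0,0],[3,0,0,-11,0,0,0],[3,0,0,-11,0,0,0]]}}

```text
time_s: 22.8
tool_pos: [0.5695, 0.1969, 0.2012]
ee_rot: [0.016, 1.0, 0.001, 0.0]
ft_force: [0.2, 0.9, -0.0]
width: 0.348
```

```bash
python3 - <<'E'
from ov import *
s=check("pics/w8.png"); delta([.4893,-.2832,.20],190.8,s,tag="yellow hover")
E
```

```text
22.8 [0.56953924 0.19690381 0.20122091] [ 0.21833773  0.9219422  -0.00355662]
red rack [-0.0007  0.0295] [ 13.9 121.1] -1.7 1484
blue rack [-0.0012 -0.0292] [ 11.4 119.7] -1.8 1227
green rack [0.0001 0.0899] [ 13.3 119.8] -2.0 1410
yellow hover d [  6.46 -48.25   0.06] w [  0.1   0.1 -12.7]
```

Blue is in at (−0.001, −0.029). Yellow is next.

>>> {"name": "send_rows", "arguments": {"targets": [[3,0.8,-5,0,0,0,-1.5],[3,1.8,-13,0,0,0,-3.5],[3,2.6,-19,0,0,0,-5],[3,3.4,-25,0,0,0,-6.5],[3,4.2,-31,0,0,0,-8],[3,5,-37,0,0,0,-9.7],[3,5.8,-43,0,0,0,-11.3],[3,6.5,-48.2,0,0,0,-12.7],[3,6.5,-48.2,3,0,0,-12.7],[3,6.5,-48.2,6,0,0,-12.7],[3,6.5,-48.2,8,0,0,-12.7],[3,6.5,-48.2,8,0,0,-12.7],[3,6.5,-48.2,8,0,0,-12.7]]}}

```text
time_s: 24.48
tool_pos: [0.4895, -0.283, 0.1215]
ee_rot: [-0.095, 0.995, -0.001, 0.001]
ft_force: [0.1, 0.7, 0.1]
width: 0.35
```

```bash
python3 - <<'E'
from ov import *
s=r.sense(); im=cams.grab_frame("wrist"); print(s["tool_pos"])
for k,v in handles("wrist",im,s).items(): print(k,v["mid"].round(4),np.round(v["size"],1),round(v["yaw"],1),v["n"],np.round(v["px"]))
delta([.4893,-.2835,.036],190.8,s,tag="yellow grasp")
E
```

```text
[ 0.48953934 -0.28298231  0.1215313 ]
yellow [ 0.4897 -0.2847] [ 13.6 121.8] 10.8 2688 [314. 200.]
yellow grasp d [ 0.04 -0.04  8.55] w [-0.1  0.1  0.1]
```

>>> {"name": "send_rows", "arguments": {"targets": [[3,0,-0.1,3,0,0,0],[3,0,-0.1,6,0,0,0],[3,0,-0.1,8.5,0,0,0],[3,0,-0.1,8.5,0,0,0],[3,0,-0.1,8.5,0,0,0],[0,0,-0.1,8.5,0,0,0],[0,0,-0.1,8.5,0,0,0],[0,0,-0.1,8.5,0,0,0],[0,0,-0.1,8.5,0,0,0],[0,0,-0.1,7.5,0,0,0],[0,0,-0.1,5,0,0,0],[0,0,-0.1,0,0,0,0],[0,0,-0.1,-6,0,0,0],[0,0,-0.1,-8,0,0,0],[0,0,-0.1,-8,0,0,0]]}}

```text
time_s: 26.4
tool_pos: [0.4897, -0.284, 0.2021]
ee_rot: [-0.094, 0.996, -0.0, 0.001]
ft_force: [-0.6, -0.1, -2.1]
width: 0.15
```

```bash
python3 - <<'E'
from ov import *
s=r.sense(); im=cams.grab_frame("wrist"); print(s["tool_pos"],s["width"])
for k,v in handles("wrist",im,s,z=s["tool_pos"][2]+.023).items(): print(k,np.round(v["size"],1),round(v["yaw"],1),v["n"],np.round(v["px"]))
delta([.5682,.1370,.20],178.1,s,tag="slot4 hover")
E
```

```text
[ 0.48970618 -0.28398095  0.20209604] 0.15006750103656777
yellow [ 13.9 109.5] 10.8 6074 [317. 248.]
slot4 hover d [-15.63  39.87   0.22] w [-0.   0.2 12.7]
```

>>> {"name": "send_rows", "arguments": {"targets": [[0,-2,4,0,0,0,1.5],[0,-4,9.5,0,0,0,3.5],[0,-6,15,0,0,0,5],[0,-8.5,21,0,0,0,7],[0,-11,27,0,0,0,9],[0,-13.5,33.5,0,0,0,11],[0,-15.6,39.9,0,0,0,12.7],[0,-15.6,39.9,4,0,0,12.7],[0,-15.6,39.9,8,0,0,12.7],[0,-15.6,39.9,11,0,0,12.7],[0,-15.6,39.9,11,0,0,12.7],[0,-15.6,39.9,11,0,0,12.7]]}}

```text
time_s: 27.95
tool_pos: [0.5676, 0.1372, 0.091]
ee_rot: [0.016, 1.0, -0.0, 0.0]
ft_force: [-0.9, -0.2, 0.0]
width: 0.152
```

```bash
python3 - <<'E'
from ov import *
s=r.sense(); print(s["tool_pos"],s["qvel"].round(3))
delta([.5682,.1370,.033],178.1,s)
E
```

```text
[0.56756403 0.13718808 0.09095519] [-0.001 -0.014  0.024  0.002 -0.002  0.   ]
 d [-0.06 -0.01  5.8 ] w [-0.  0.  0.]
```

>>> {"name": "send_rows", "arguments": {"targets": [[0,0,0,2,0,0,0],[0,0,0,4,0,0,0],[0,0,0,5.2,0,0,0],[0,0,0,5.8,0,0,0],[0,0,0,5.8,0,0,0],[0,0,0,5.8,0,0,0],[3,0,0,5.8,0,0,0],[3,0,0,5.8,0,0,0],[3,0,0,5.8,0,0,0],[3,0,0,4,0,0,0],[3,0,0,0,0,0,0],[3,0,0,-5,0,0,0],[3,0,0,-11,0,0,0],[3,3,3,-11,0,0,0],[3,5,5,-11,0,0,0],[3,5,5,-11,0,0,0],[3,5,5,-11,0,0,0],[3,5,5,-11,0,0,0]]}}

```text
time_s: 30.2
tool_pos: [0.5194, 0.1883, 0.2005]
ee_rot: [0.017, 1.0, -0.0, 0.0]
ft_force: [0.1, 0.6, 0.7]
width: 0.352
```

```bash
python3 - <<'E'
from ov import *
s=check("pics/w9.png")
im=cams.grab_frame("scene"); cv2.imwrite("pics/s9.png",im)
for n in("scene","top"):
    if n=="top": cams.grab_frame("top")
    d=cams.spot_in(n,"glass_bowl")[:1]; print(n,[(np.round(np.array(x["location"])*[640,400],1),x["confidence"]) for x in d])
E
```

```text
30.2 [0.51939527 0.18832968 0.20046689] [0.09917608 0.56915111 0.7109407 ]
red rack [-0.0016  0.0292] [ 13.7 121.6] -1.4 1253
blue rack [-0.0012 -0.0293] [ 11.9 120.3] -1.9 1074
green rack [-0.0004  0.0897] [ 13.7 120.1] -2.0 1251
yellow rack [-0.0161 -0.088 ] [14.  94.5] -2.8 1073
scene [(array([338.3, 268.7]), 0.97)]
top [(array([269.1, 157.5]), 0.93)]
```

View pics/w9.png

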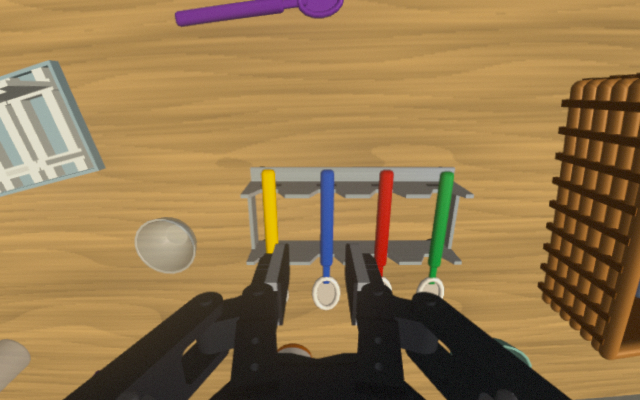

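View pics/s9.png

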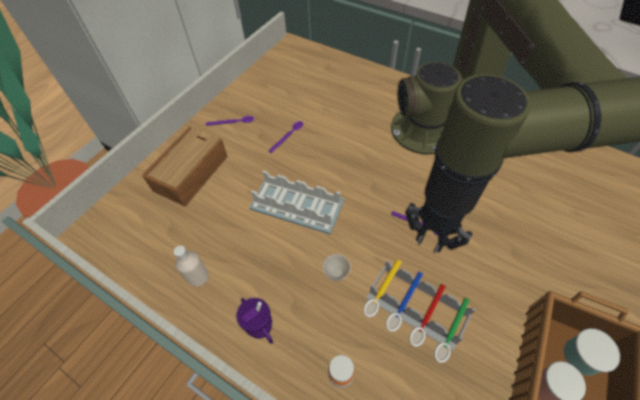

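In both views the four spoons lie in order in the rack slots. In the wrist view they are yellow (268,210), blue (327,215), red (385,215) and green (443,215), with all handle ends aligned. A finger covers part of yellow there, but the scene view shows it seated. The glass bowl has not moved.

```bash
python3 -c "
from rig import workorder
print(workorder.sign_off())"
```

```text
the job is handed in; nothing more can be done
None
```

I moved the four spoons into the steel rack in the order they had in the drying rack (left to right green, red, blue, yellow) and handed the job in at about 30 s of the 96 s allowed. No verdict was reported.

**Spoons:** By the last wrist picture, green, red and blue lie within 2 mm of their slots across and along the rack, and in line to under 1°. For yellow, a finger hid part of the handle, so its reading is biased: rack x −0.016 m for the visible part, y −0.088 m, about 1° off. I judged it seated because its handle end lines up with the others and the scene picture shows it in its slot. I did not measure spoon heights directly.

**Glass bowl and arm:** The networks found the glass bowl within 2.5 px of its starting position in the scene view and within 1 px in the top view. It is standing, and the arm is clear and touching nothing.

**Disagreement:** The top camera put the rack about 1–4 px (5–12 mm) off to one side of the wrist camera's fit, and the spoons 2–3 mm off the same way. I went with the wrist fit, since the scene camera agreed with it.

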